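# Gauge a turned spool in the bench caliper

### The arm

A 6-joint arm with a two-finger parallel gripper is mounted at the origin on the work surface; the furniture and walls round the work are solid. World frame = base frame: x ahead of the robot, y to its left, z up, the work surface at z = 0. Lengths are in m, angles in rad, forces in N, time in s.
With the tool pointing down it reaches from about 0.425 to 0.95 m from the base axis. Payload 3.5 kg.
Tool frame: the origin (TCP) lies midway between the tips of the shut fingers; the grasp point (between the pads) lies 19 mm behind it (ctrl.hold_point_z is the distance from the TCP to the grasp point, in m); z points along the fingers, y is the line along which they close (so a half turn about z gives the same grasp; the last joint's range is limited). The gripper opens to 85 mm and grips with 20 to 120 N. Pads are 22 mm wide; open, the fingers measure 114 mm over their backs; the gripper's body (76 mm by 85 mm) begins 54 mm behind the grasp point. The pads swing forward as they close: fully open they stand 13 mm farther back than shut.
Start: joints at [1.12, 0.286, 1.577, -0, 1.279, -0.15], TCP at [0.2, 0.645, 0.209] pointing down, gripper open.
Joint ranges: [-2.77, 2.77], [-0.9, 2.22], [0.21, 2.48], [-1.53, 4.67], [0.24, 2.81], [-2.84, 2.84]. Speed limits (rad/s): [2.79, 2.79, 3.14, 3.14, 3.14, 3.14].

### API

Orientations are given as a unit quaternion [x, y, z, w].
In Python, from plant import readout, cams, sign_off, ctrl gives the robot as it stands. The module is installed in compiled form; this text tells all that it offers.
- The arm moves only by the tool step_arm, never from a script. Its argument "increments" is a list of rows, each a list of 2 entries, a list of its own where there are three numbers: the shift along the world's x, y, z in mm, then the turn, a rotation vector about the world's x, y, z in rad. In form: [[[x, y, z], [rx, ry, rz]], ...]. A call has 1 to 8 rows; each row shifts and turns the commanded pose from where the row before left it; what a row does not reach is not made up. A row lasts 1/12 s, in which the tool goes at most 41.7 mm and 7.16 degrees, less where a joint would pass 70% of its speed; a pose out of reach is approached as far as the arm can. A call is refused whole if a number of a shift passes 41.7 or a number of a turn 0.125, either way. A call with a gripper value outside its range is refused whole. "fingers" is the opening, from -1 (shut) to 1 (fully open), set as the call begins (left out, the last holds). The fingers move at their own pace and stop on an object; "grip_force" is the grip in N (left out, the last holds). Time passes only in rows, so rows that do not move let the fingers close. It gives the time, the measured TCP pose, the force, the opening and the grip force at its end, in the units of the state.
- readout.get_state(): the state, without advancing time (a new reading comes with each control period).
- cams.read_camera(name): name is "side" or "top" or "wrist"; returns the picture (420x560x3 uint8, red, green, blue); there is no depth.
- cams.get_calibration(name): a dict with "fx", "fy", "cx", "cy" (pixels), "eye" and "rotation" of the camera in the world; the wrist camera has in their place "T_tool_cam" (4x4, takes a point from camera to tool coordinates, whose origin is the TCP and whose axes are the flange's). Camera axes: x right, y up, looking along -z (the intrinsics and any distortion apply to the point x, -y, -z); pixel columns grow to the right and rows downward; lengths in m; the calibration is good to about 2 mm. A picture is of the moment at which its call begins: read the wrist's pose just before it. get_calibration takes no time and is no camera call.
- sign_off(): hands the job in; it is judged then, once.
The state is a dict: "time": time; "qpos": joint angles; "dq": joint speeds; "joint_efforts": joint torques, N m; "eef_pos": TCP position; "tcp_rot": TCP orientation; "contact_force": force on the tool from outside, world axes, zero at the start; "wrist_torque": the same for the moment, N m; "opening": opening from 0.0 (shut) to 1.0 (fully open); "finger_force": force on a finger pad.
Only numpy, scipy, OpenCV 4.12 (cv2) and the standard library are available. Lean on these libraries where they do the work, as an engineer would, in place of code of your own. Each camera call takes 0.05 s, during which the arm holds its last target. There are 200 camera calls.

### The job

Gauge the turned wooden spool in the bench caliper: set it big flange down on the caliper's upright spindle so that it stands flat on the bed and let go of it, then slide the moving jaw shut on the flange until the spool bears on the fixed anvil and the pointer on the jaw comes to rest between its two pins. Go gently, never driving the pointer on to the end of its travel, leave the jaw closed there with the spool gripped, and do not disturb the other things on the bench.

Things in the scene. Friction and masses are not known exactly. Their poses are not given: they have to be found in the camera images.
- caliper: Bench caliper, fixed: dark steel bed plate 90 (x) x 280 (y) x 12 mm thick, from y = -95 to y = +185 mm. Origin on the bench under the spindle's axis, z up. y runs along the beam: fixed anvil at -y, spindle at the origin, moving jaw at +y.
- spindle_foot (a point): Foot of the steel spindle on its axis, at the bed's upper face (12 mm above the bench); caliper axes. The spindle is 16 mm in diameter, stands upright 44 mm above the bed and tapers to 8 mm over its last 6 mm.
- anvil: Fixed anvil, a steel block 60 wide x 18 thick x 30 mm high on the bed. Origin at the foot of its face towards the spindle, 43 mm from the spindle's axis. A spool centred on the spindle leaves a 5 mm gap to the anvil; its loose bore lets the jaw push it on to the anvil.
- jaw (a joint): Travel of the moving jaw towards the anvil, m: 0 fully open, at most 0.085; starts at 0 to 0.03. At about 0.060 the feeler just touches a spool that already bears on the anvil. The jaw slides with about 9 N of friction (plus drag of 20 N per m/s) and stays wherever it is left; the feeler's spring cannot push it back.
- jaw_back (a point): Centre of the jaw's flat back face, away from the spindle, 35 mm above the bench; caliper axes; moves with the jaw. Push here towards the anvil (caliper -y). The jaw is a steel block 56 wide (x) x 40 (y) x 46 mm high on the bed, topped by a dial plate 70 x 50 mm, 58 to 62 mm above the bench, overhanging the front by 10 mm but not the back.
- feeler_tip (a point): Centre of the feeler's tip, 23 mm above the bench. The feeler is a sprung round steel plunger, head 20 mm in diameter, standing 18 mm out of the jaw's front face: at rest its tip is 58 mm in front of the back face. It can be pressed 12 mm into the jaw.
- pointer (a joint): Angle of the black 40 mm pointer on top of the jaw, rad: 0 at rest (along the caliper's -x), turning counter-clockwise seen from above by 0.1 rad for each mm the feeler is pressed in (0.5 N a mm, 500 N/m); end of travel 1.2 rad. Two upright pins 8 mm high stand at 0.4 and 0.9 rad on the dial plate; ticks every 0.1 rad.
- spool: Turned pale wooden spool, 75 mm tall, loose, upright on the bench, about 130 g. From the bottom: flange 76 mm diameter x 22 mm high, barrel 42 mm diameter up to 67 mm (grasp here), top rim 52 mm diameter x 8 mm. A 30 mm bore goes right through. Origin at the centre of its underside, z up along its axis.
- short_block: Bystander: oak-coloured wood block 46x105x50 mm lying beyond the caliper.
- turned_handle: Bystander: turned wooden tool handle with a brass ferrule, 96 mm long, 18 mm thick, lying close to the robot.
- folding_rule: Bystander: folded wooden rule 16x203x15 mm, lying close to the robot on the right.
- brush: Bystander: round paint brush, 201 mm long, 23 mm thick, lying on the right, beyond the anvil end of the caliper.
Not all that is in view belongs to the job. What is shaped like the spool but black or green is not meant.

How it is judged:
On the way:
1. the spool stands flat on the caliper's bed, over the spindle, let go, with the feeler not yet pressed (horizontal distance between spool and spindle_foot below 0.012 m and z of spool in the frame of spindle_foot below 0.004 m and angle between spool's own z axis and vertical below 0.06 rad and contact force between the fingers and spool below 0.1 N and linear speed of spool below 0.02 m/s and value of joint pointer below 0.15 rad), for 0.2 s.
At the end, for the whole second after the job is handed in: The spool stands flat over the spindle (origin within 12 mm of the spindle's axis, less than 4 mm above the bed, tilt under 0.06 rad) and bears on the anvil (more than 0.3 N); the pointer rests between its pins (0.35 to 0.95 rad); jaw and spool are still (horizontal distance between spool and spindle_foot below 0.012 m and z of spool in the frame of spindle_foot below 0.004 m and angle between spool's own z axis and vertical below 0.06 rad and value of joint pointer between 0.35 and 0.95 rad and contact force between spool and anvil above 0.3 N and velocity of joint jaw between -0.002 and 0.002 m/s and linear speed of spool below 0.01 m/s); the robot touches nothing.
It fails at once if the pointer is driven to the end of its travel (over 1.12 rad) (value of joint pointer above 1.12 rad).
It fails at once if the short block is moved by more than 30 mm (distance of short_block from where it was at the start of the episode above 0.03 m).
It fails at once if the turned handle is moved by more than 30 mm (distance of turned_handle from where it was at the start of the episode above 0.03 m).
It fails at once if the folding rule is moved by more than 30 mm (distance of folding_rule from where it was at the start of the episode above 0.03 m).
It fails at once if the paint brush is moved by more than 30 mm (distance of brush from where it was at the start of the episode above 0.03 m).
It also fails if it takes over 58 s, if anything falls off the work surface, if the arm or the gripper's body presses on something with over 40 N, if the wrist force passes 120 N, or if a joint passes its speed limit or range.

## Working session

There is one attempt and no reset: what is moved stays moved. The work goes in short steps, Python scripts to look and compute and a tool call to move; the robot and the scene stay as the last step left them, time stands still between calls to the robot, and variables do not carry over. Pictures are saved under pics/ and viewed, at most 10 in all, crops included, and the job is handed in when it is done.

Besides the shell and the picture viewer there is one more tool, called after "Call:" as a command line: name --argument value ..., lists and objects as JSON in quotes. step_arm: Moves the arm, as the interface text tells. Its arguments: {"type":"object","properties":{"increments":{"type":"array","items":{"type":"array"}},"fingers":{"type":"number"},"grip_force":{"type":"number"}},"required":["increments"]}

```bash
mkdir -p pics; python3 - <<'E'
from plant import readout,cams,ctrl
import cv2,numpy as np
s=readout.get_state()
for k,v in s.items(): print(k,np.round(v,4))
print(ctrl.hold_point_z)
a=cams.read_camera("top");b=cams.read_camera("side")
np.save("top.npy",a);np.save("side.npy",b)
cv2.imwrite("pics/top.png",a[:,:,::-1]);cv2.imwrite("pics/side.png",b[:,:,::-1])
for n in("top","side","wrist"):print(n,cams.get_calibration(n))
E
```

```text
time 0.0
qpos [ 1.12    0.2872  1.5782 -0.      1.2786 -0.15  ]
dq [-0.0005  0.0011 -0.0008  0.0002 -0.0013 -0.0006]
joint_efforts [ 1.00000e-03 -4.06003e+01 -2.92617e+01 -1.00000e-04  5.90000e-03
  0.00000e+00]
eef_pos [0.1997 0.6441 0.2074]
tcp_rot [ 1.498e-01  9.887e-01 -1.100e-03 -3.000e-04]
contact_force [ 0.6486  0.1556 -0.7182]
wrist_torque [-0.0212 -0.0434 -0.0189]
finger_force 0.0
opening 0.9987
0.0187
top {'fx': 426.550527696335, 'fy': 426.550527696335, 'cx': 277.1316403524428, 'cy': 206.73543523916794, 'eye': array([ 0.34374572, -0.04301016,  1.25705588]), 'rotation': array([ 0.05658926, -0.05831698, -0.69799687,  0.71147534])}
side {'fx': 409.82603264831283, 'fy': 409.82603264831283, 'cx': 278.23206686975504, 'cy': 215.7363934284156, 'eye': array([0.8149701 , 0.52373052, 0.90977538]), 'rotation': array([0.07280492, 0.31422852, 0.92597746, 0.19627944])}
wrist {'fx': 369.1236991770628, 'fy': 369.1236991770628, 'cx': 276.7560962211767, 'cy': 212.30724572372733, 'T_tool_cam': array([[ 3.49666382e-04,  9.44634178e-01,  3.28125200e-01,
         8.54177878e-02],
       [ 9.99999778e-01, -1.44173251e-04, -6.50591066e-04,
         1.25293862e-04],
       [-5.67263680e-04,  3.28125355e-01, -9.44634019e-01,
        -1.64460619e-01],
       [ 0.00000000e+00,  0.00000000e+00,  0.00000000e+00,
         1.00000000e+00]])}
```

View pics/top.png

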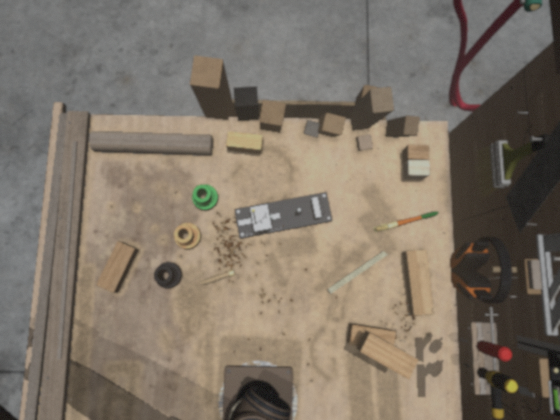

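View pics/side.png

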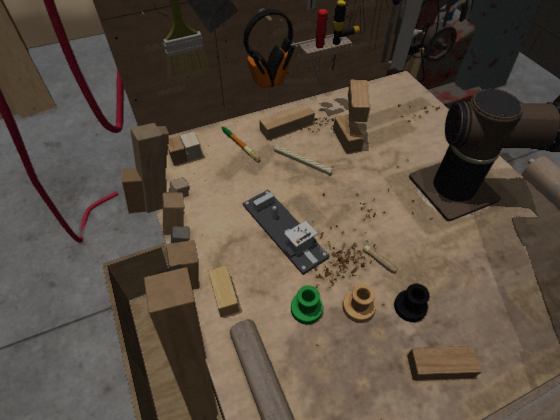

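The top view shows three spool shapes: natural wood at (186,235), green at (204,196) and black at (168,274). I choose the natural one, which is at (361,300) in the side view. In the top view the caliper bed spans (236..330, 193..237), with the jaw at (261,217), the spindle at (298,211) and the anvil at (317,207).

```bash
cat > h.py <<'E'
import numpy as np,cv2
from scipy.spatial.transform import Rotation as R
from plant import readout,cams
def pose(name):
    c=cams.get_calibration(name)
    if name=="wrist":
        s=readout.get_state();T=np.eye(4);T[:3,:3]=R.from_quat(s["tcp_rot"]).as_matrix();T[:3,3]=s["eef_pos"]
        M=T@c["T_tool_cam"];return c,M[:3,3],M[:3,:3]
    return c,np.array(c["eye"]),R.from_quat(c["rotation"]).as_matrix()
def cast(P,u,v,z):
    c,e,M=P;d=M@np.array([(u-c["cx"])/c["fx"],-(v-c["cy"])/c["fy"],-1]);return (e+d*(z-e[2])/d[2])[:3]
def proj(P,X):
    c,e,M=P;p=M.T@(np.array(X)-e);return c["cx"]+c["fx"]*p[0]/-p[2],c["cy"]-c["fy"]*p[1]/-p[2]
E
python3 - <<'E'
from h import *
a=np.load("top.npy");b=np.load("side.npy")
T=pose("top");S=pose("side")
# spool underside estimate: flange top circle z=.022 contour
for n,im,P,(x0,x1,y0,y1) in(("top",a,T,(168,206,215,255)),("side",b,S,(335,385,275,325))):
    hsv=cv2.cvtColor(im,cv2.COLOR_RGB2HSV)
    print(n,"spool hsv",hsv[235 if n=="top" else 312,178 if n=="top" else 360], "bench",hsv[y0,x0])
    c=im[y0-10:y1+10,x0-10:x1+10]
    cv2.imwrite(f"pics/sp_{n}.png",cv2.resize(c[:,:,::-1],None,fx=6,fy=6,interpolation=cv2.INTER_CUBIC))
# caliper bed: dark low-sat
g=a.max(2).astype(int);m=((g<95)).astype(np.uint8);m[:185]=0;m[245:]=0;m[:,:228]=0;m[:,340:]=0
m=cv2.morphologyEx(m,cv2.MORPH_CLOSE,np.ones((15,15)))
cs,_=cv2.findContours(m,0,2);c=max(cs,key=cv2.contourArea);r=cv2.minAreaRect(c);print(r)
for p in cv2.boxPoints(r):print(p,cast(T,*p,.012).round(4))
ctr=cast(T,*r[0],.012);print(ctr)
cr=np.hstack([cv2.resize(a[180:250,225:340],None,fx=3.4,fy=3.4,interpolation=cv2.INTER_CUBIC)])
o=np.zeros((600,800,3),np.uint8);o[:238,:391]=cr
o[:240,400:640]=cv2.resize(a[215:255,166:206],(240,240),interpolation=cv2.INTER_CUBIC)
o[250:600,:400]=cv2.resize(b[185:275,235:338],(400,350),interpolation=cv2.INTER_CUBIC)
o[250:590,410:750]=cv2.resize(b[275:325,335:385],(340,340),interpolation=cv2.INTER_CUBIC)
cv2.imwrite("pics/c1.png",o[:,:,::-1])
E
```

```text
top spool hsv [ 19  93 124] bench [ 15  58 146]
side spool hsv [ 15 136  88] bench [ 16  87 129]
((306.85296630859375, 214.5882568359375), (20.065336227416992, 32.07023620605469), 59.03623962402344)
[287.9412  214.23532] [ 0.5263 -0.0764  0.012 ]
[315.4412  197.73532] [ 0.5774 -0.1574  0.012 ]
[325.76474 214.9412 ] [ 0.5264 -0.188   0.012 ]
[298.26474 231.4412 ] [ 0.476  -0.1074  0.012 ]
[ 0.52635446 -0.13222823  0.012     ]
```

View pics/c1.png

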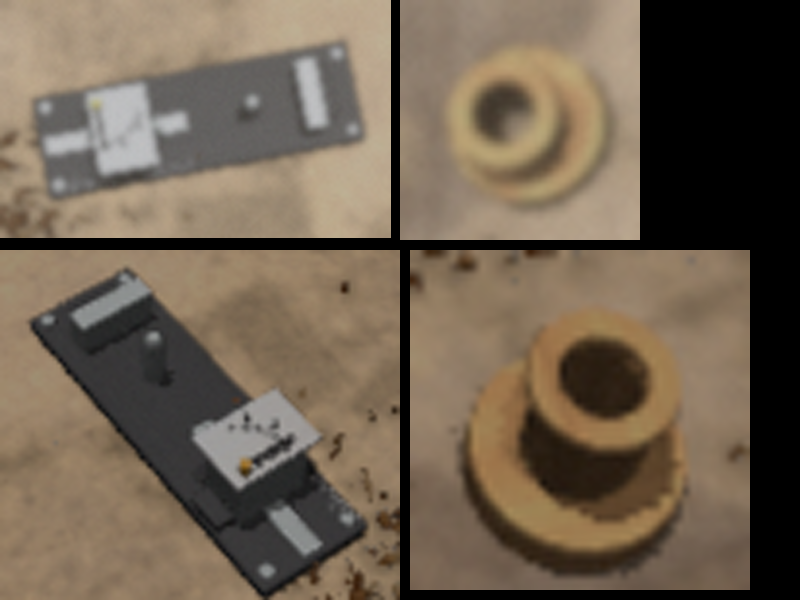

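The crops confirm that the natural spool stands upright, big flange down. In the top crop its rim is centred at (515,114), the bed corners are (35,97), (345,41), (364,137) and (50,197), and the spindle tip is at (252,102).

```bash
python3 - <<'E'
from h import *
T=pose("top");S=pose("side")
f=lambda x,y,s,ox,oy:((x+.5)/s-.5+ox,(y+.5)/s-.5+oy)
rim=f(515-400,114,6,166,215);fl=f(528-400,124,6,166,215)
print("rim",cast(T,*rim,.075).round(4),"flange",cast(T,*fl,.02).round(4))
print("side rim",cast(S,*f(605-410,378-250,6.8,335,275),.075).round(4))
C=[cast(T,*f(x,y,3.4,225,180),.012) for x,y in((35,97),(345,41),(364,137),(50,197))]
C=np.array(C);print(C.round(4))
ln=[np.linalg.norm(C[i]-C[(i+1)%4]).round(4) for i in range(4)];print(ln)
d=(C[0]-C[1]+C[3]-C[2]);d/=np.linalg.norm(d);print("y axis",d,"yaw",np.arctan2(-d[0],d[1]))
print("spindle from bed",C.mean(0)-d*.045)
print("spindle tip top",cast(T,*f(252,102,3.4,225,180),.056), "side",cast(S,*f(152,340-250,3.885,235,185),.056))
# jaw plate centre
print("dial",cast(T,*f(124,128,3.4,225,180),.062),"side dial",cast(S,*f(257,437-250,3.885,235,185),.062))
s=readout.get_state();print(R.from_quat(s["tcp_rot"]).as_matrix().round(3))
E
```

```text
rim [0.4572 0.211  0.075 ] flange [0.4578 0.2163 0.02  ]
side rim [0.4579 0.2185 0.075 ]
[[ 0.5414  0.0804  0.012 ]
 [ 0.5963 -0.1891  0.012 ]
 [ 0.5118 -0.2055  0.012 ]
 [ 0.4546  0.0645  0.012 ]]
[np.float64(0.275), np.float64(0.086), np.float64(0.2761), np.float64(0.0882)]
y axis [-0.20346128  0.97908299  0.        ] yaw 0.20489185871157048
spindle from bed [ 0.53518898 -0.10646275  0.012     ]
spindle tip top [ 0.53368661 -0.10590787  0.056     ] side [ 0.53661524 -0.10207606  0.056     ]
dial [0.50878527 0.00061513 0.062     ] side dial [0.50853949 0.00394819 0.062     ]
[[-0.955  0.296 -0.001]
 [ 0.296  0.955 -0.002]
 [ 0.    -0.002 -1.   ]]
```

Call:
step_arm --increments '[[[18.4,-30.7,0],[0,0,-0.076]],[[18.4,-30.7,0],[0,0,-0.076]],[[18.4,-30.7,0],[0,0,-0.076]],[[18.4,-30.7,0],[0,0,-0.076]],[[18.4,-30.7,0],[0,0,-0.076]],[[18.4,-30.7,0],[0,0,-0.076]],[[18.4,-30.7,0],[0,0,-0.076]]]' --fingers 1 --grip_force 30

```text
time: 0.68
eef_pos: [0.329, 0.428, 0.2083]
tcp_rot: [0.406, 0.914, -0.0, -0.0]
contact_force: [0.3, 0.5, -0.5]
opening: 1.001
finger_force: 0.0
```

Call:
step_arm --increments '[[[18.4,-30.7,0],[0,0,-0.076]],[[18.4,-30.7,0],[0,0,-0.076]],[[18.4,-30.7,0],[0,0,-0.076]],[[18.4,-30.7,0],[0,0,-0.076]],[[18.4,-30.7,0],[0,0,-0.076]],[[18.4,-30.7,0],[0,0,-0.076]],[[18.4,-30.7,0],[0,0,-0.076]],[[0,0,0],[0,0,0]]]'

```text
time: 1.35
eef_pos: [0.46, 0.2104, 0.2086]
tcp_rot: [0.634, 0.773, -0.001, 0.001]
contact_force: [0.1, -0.3, 0.1]
opening: 1.001
finger_force: 0.0
```

```bash
python3 - <<'E'
from h import *
P=pose("wrist");im=cams.read_camera("wrist");np.save("w1.npy",im)
s=readout.get_state();print(s["eef_pos"],R.from_quat(s["tcp_rot"]).as_matrix()[:,1],s["qpos"])
print(proj(P,[.4575,.215,.075]),proj(P,[.4575,.215,.022]))
cv2.imwrite("pics/w1.png",im[:,:,::-1])
E
```

```text
[0.4585845  0.21246929 0.20843022] [ 9.79877412e-01  1.99598996e-01 -7.05805781e-04] [ 2.32985903e-01 -9.25526814e-02  1.98620034e+00 -1.98067153e-04
  1.24865719e+00  3.20998873e-02]
(np.float64(275.42931097608067), np.float64(185.63096252389394)) (np.float64(275.5920676718201), np.float64(171.3142100266574))
```

View pics/w1.png

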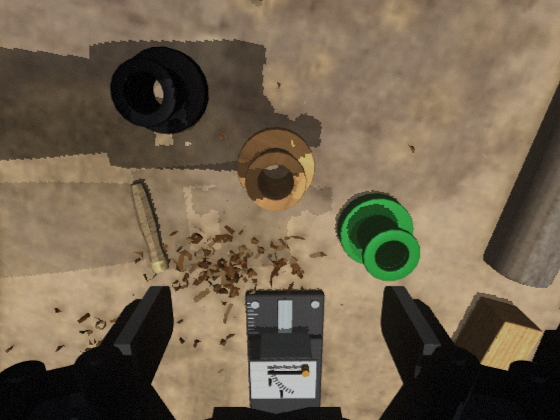

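The wrist view shows the natural spool with its rim at about (275,180) and its flange at (276,168). The caliper's jaw end is at (284,350), and the green and black spools are clear of the fingers.

```bash
python3 - <<'E'
from h import *
P=pose("wrist")
print(cast(P,275,180,.075),cast(P,276,168,.02))
# black pointer/dial & bed end corners
for u,v,z in((246,291,.012),(325,291,.012),(250,361,.062),(317,361,.062)):print(cast(P,u,v,z).round(4))
E
```

```text
[0.45459261 0.2220318  0.075     ] [0.45563457 0.22031788 0.02      ]
[0.4509 0.075  0.012 ]
[0.5374 0.0927 0.012 ]
[0.468  0.0247 0.062 ]
[0.5361 0.0386 0.062 ]
```

Call:
step_arm --increments '[[[-2,6,-20],[0,0,0.003]],[[0,0,-25],[0,0,0]],[[0,0,-20],[0,0,0]],[[0,0,0],[0,0,0]],[[0,0,0],[0,0,0]],[[0,0,0],[0,0,0]]]'

```text
time: 1.9
eef_pos: [0.4558, 0.2217, 0.1449]
tcp_rot: [0.629, 0.777, 0.001, 0.0]
contact_force: [0.8, -1.0, 0.1]
opening: 1.0
finger_force: 0.0
```

```bash
python3 - <<'E'
from h import *
P=pose("wrist");im=cams.read_camera("wrist");np.save("w2.npy",im)
s=readout.get_state();print(s["eef_pos"],R.from_quat(s["tcp_rot"]).as_matrix()[:,1])
for X in([.456,.218,.075],[.456,.218,.022]):
  print(proj(P,X))
  for w in range(0): pass
# overlay expected circles
for r,z in((.026,.075),(.015,.075),(.038,.022)):
  pts=np.array([proj(P,[.456+r*np.cos(t),.218+r*np.sin(t),z]) for t in np.linspace(0,6.28,90)],int)
  cv2.polylines(im,[pts],True,(255,0,0),1)
cv2.imwrite("pics/w2.png",im[:,:,::-1])
E
```

```text
[0.45636005 0.22167655 0.14553008] [0.97801524 0.2085159  0.00270424]
(np.float64(276.3386731529786), np.float64(222.8639241263043))
(np.float64(276.3231321311852), np.float64(199.7883829023934))
```

View pics/w2.png

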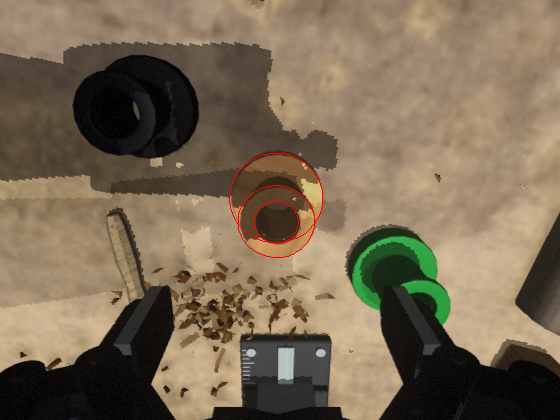

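The overlaid circles fit, so the spool is at (0.456, 0.218). The fingers clear the green spool.

Call:
step_arm --increments '[[[0,-3.5,-20],[0,0,0]],[[0,0,-30],[0,0,0]],[[0,0,-30],[0,0,0]],[[0,0,-20],[0,0,0]],[[0,0,-10],[0,0,0]],[[0,0,0],[0,0,0]],[[0,0,0],[0,0,0]]]'

```text
time: 2.53
eef_pos: [0.4566, 0.2178, 0.0351]
tcp_rot: [0.629, 0.777, 0.001, 0.001]
contact_force: [0.5, 0.1, 0.4]
opening: 0.996
finger_force: 0.0
```

Call:
step_arm --increments '[[[0,0,0],[0,0,0]],[[0,0,0],[0,0,0]],[[0,0,0],[0,0,0]],[[0,0,0],[0,0,0]],[[0,0,0],[0,0,0]],[[0,0,0],[0,0,0]],[[0,0,0],[0,0,0]],[[0,0,0],[0,0,0]]]' --fingers -1 --grip_force 30

```text
time: 3.2
eef_pos: [0.457, 0.2178, 0.0357]
tcp_rot: [0.629, 0.777, 0.001, 0.001]
contact_force: [-0.8, -0.1, 5.7]
opening: 0.587
finger_force: 30.4
```

```bash
python3 - <<'E'
from h import *
im=np.load("w2.npy")
c=cams.get_calibration("wrist");T=np.eye(4);P=None
# bed end from w2 (pose logged)
T[:3,3]=[0.45636,0.22168,0.14553]
q=R.from_quat([0.629,0.777,0.001,0.0]);T[:3,:3]=q.as_matrix();M=T@c["T_tool_cam"];P=(c,M[:3,3],M[:3,:3])
print(cast(P,244,335,.012),cast(P,330,335,.012));print(cast(P,277,223,.075))
s=readout.get_state();print(s["finger_force"],s["opening"],s["eef_pos"],s["contact_force"])
E
```

```text
[0.45508947 0.07489491 0.012     ] [0.53631248 0.09211902 0.012     ]
[0.45701828 0.21779397 0.075     ]
30.362550672143698 0.5870096351991212 [0.45696928 0.21777682 0.03571642] [-0.80016658 -0.10712056  5.68786622]
```

The opening of 0.587 is about 50 mm, and there is an upward force on the tool, so the pads may be catching the rim. I'll open, go lower and grasp again.

Call:
step_arm --increments '[[[0,0,0],[0,0,0]],[[0,0,0],[0,0,0]],[[0,0,0],[0,0,0]],[[0,0,-5],[0,0,0]],[[0,0,-4],[0,0,0]],[[0,0,0],[0,0,0]]]' --fingers 1

```text
time: 3.7
eef_pos: [0.4544, 0.2171, 0.0233]
tcp_rot: [0.629, 0.777, -0.001, -0.001]
contact_force: [0.4, -0.2, -0.2]
opening: 1.004
finger_force: 0.0
```

Call:
step_arm --increments '[[[0,0,0],[0,0,0]],[[0,0,0],[0,0,0]],[[0,0,0],[0,0,0]],[[0,0,0],[0,0,0]],[[0,0,0],[0,0,0]],[[0,0,0],[0,0,0]],[[0,0,0],[0,0,0]],[[0,0,0],[0,0,0]]]' --fingers -1 --grip_force 30

```text
time: 4.37
eef_pos: [0.4558, 0.2174, 0.0251]
tcp_rot: [0.63, 0.777, 0.0, 0.0]
contact_force: [-0.9, -0.4, 1.9]
opening: 0.586
finger_force: 31.0
```

The opening is the same at the lower height, so the fingers are on the barrel. I'll lift and carry it past the spindle to look at the spindle from close by.

Call:
step_arm --increments '[[[0,0,20],[0,0,0]],[[0,0,35],[0,0,0]],[[0,0,35],[0,0,0]],[[0,0,35],[0,0,0]],[[3,-15,30],[0,0,0]],[[6,-26,10],[0,0,0]],[[8,-35,0],[0,0,0]],[[8,-35,0],[0,0,0]]]'

```text
time: 5.03
eef_pos: [0.481, 0.1057, 0.1909]
tcp_rot: [0.629, 0.778, 0.001, 0.001]
contact_force: [0.2, -1.1, -1.1]
opening: 0.592
finger_force: 31.7
```

Call:
step_arm --increments '[[[8,-35,0],[0,0,0]],[[8,-35,0],[0,0,0]],[[8,-35,0],[0,0,0]],[[8,-35,0],[0,0,0]],[[8,-35,0],[0,0,0]],[[8,-35,0],[0,0,0]],[[8,-35,0],[0,0,0]],[[8,-30,0],[0,0,0]]]'

```text
time: 5.7
eef_pos: [0.5442, -0.1708, 0.1888]
tcp_rot: [0.63, 0.777, -0.0, -0.0]
contact_force: [0.3, -0.0, -1.1]
opening: 0.588
finger_force: 31.7
```

Call:
step_arm --increments '[[[6,-20,0],[0,0,0]],[[3,-10,0],[0,0,0]],[[0,0,0],[0,0,0]],[[0,0,0],[0,0,0]],[[0,0,0],[0,0,0]],[[0,0,0],[0,0,0]]]'

```text
time: 6.2
eef_pos: [0.5533, -0.197, 0.1896]
tcp_rot: [0.629, 0.778, 0.0, -0.0]
contact_force: [0.4, -0.1, -0.9]
opening: 0.591
finger_force: 31.7
```

```bash
python3 - <<'E'
from h import *
P=pose("wrist");im=cams.read_camera("wrist");np.save("w3.npy",im)
s=readout.get_state();np.save("w3q.npy",np.r_[s["eef_pos"],s["tcp_rot"]]);print(s["eef_pos"],R.from_quat(s["tcp_rot"]).as_matrix()[:,1],s["opening"],s["finger_force"])
d=np.array([-.2035,.979,0]);x=np.array([.979,.2035,0]);o=np.array([.534,-.101,0])
def L(pts,col):cv2.polylines(im,[np.array([proj(P,p) for p in pts],int)],False,col,1)
for r,z in((.008,.012),(.008,.050),(.004,.056)):
  L([o+[r*np.cos(t),r*np.sin(t),z] for t in np.linspace(0,6.28,40)],(255,0,0))
L([o+d*a+x*b+[0,0,.012] for a,b in((.185,-.045),(-.095,-.045),(-.095,.045),(.185,.045),(.185,-.045))],(255,0,0))
cv2.imwrite("pics/w3.png",im[:,:,::-1])
E
```

```text
[ 0.55337647 -0.19709129  0.18980055] [ 9.77871211e-01  2.09207734e-01 -1.36962494e-04] 0.5888052034084638 31.74775571500504
```

View pics/w3.png

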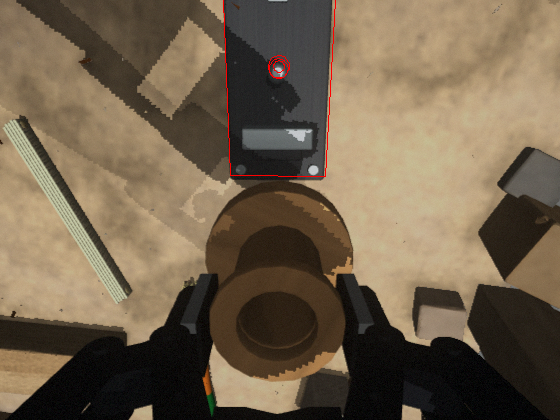

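The overlay fits the bed and spindle, with the spindle at pixel (279,68). So the spindle is at (0.534, -0.101), and the spool hangs upright in the fingers.

Call:
step_arm --increments '[[[-3,15,0],[0,0,0]],[[-5,25,0],[0,0,0]],[[-6,30,0],[0,0,0]],[[-4,18,-5],[0,0,0]],[[-1.5,8,-25],[0,0,0]],[[0,0,-30],[0,0,0]],[[0,0,-30],[0,0,0]],[[0,0,-10],[0,0,0]]]'

```text
time: 6.92
eef_pos: [0.5305, -0.0996, 0.0854]
tcp_rot: [0.629, 0.778, -0.001, -0.004]
contact_force: [-0.3, 0.3, -1.8]
opening: 0.591
finger_force: 31.8
```

Call:
step_arm --increments '[[[0,0,0],[0,0,0]],[[0,0,0],[0,0,0]],[[0,0,0],[0,0,0]]]'

```text
time: 7.17
eef_pos: [0.5356, -0.103, 0.0921]
tcp_rot: [0.629, 0.777, 0.001, 0.002]
contact_force: [0.2, -0.6, -1.5]
opening: 0.59
finger_force: 31.8
```

Call:
step_arm --increments '[[[0,0,-10],[0,0,0]],[[0,0,-12],[0,0,0]],[[0,0,-12],[0,0,0]],[[0,0,-8],[0,0,0]],[[0,0,-4],[0,0,0]],[[0,0,0],[0,0,0]],[[0,0,0],[0,0,0]],[[0,0,0],[0,0,0]]]'

```text
time: 7.83
eef_pos: [0.5344, -0.1028, 0.0442]
tcp_rot: [0.63, 0.777, 0.0, 0.0]
contact_force: [0.3, -0.3, -0.6]
opening: 0.593
finger_force: 31.8
```

Call:
step_arm --increments '[[[0,0,-2],[0,0,0]],[[0,0,-1.5],[0,0,0]],[[0,0,-1.5],[0,0,0]],[[0,0,0],[0,0,0]],[[0,0,0],[0,0,0]],[[0,0,0],[0,0,0]]]'

```text
time: 8.33
eef_pos: [0.5341, -0.1026, 0.0389]
tcp_rot: [0.629, 0.777, 0.0, 0.0]
contact_force: [0.5, 0.3, -2.4]
opening: 0.587
finger_force: 31.8
```

Call:
step_arm --increments '[[[0,0,-1],[0,0,0]],[[0,0,0],[0,0,0]],[[0,0,0],[0,0,0]],[[0,0,0],[0,0,0]]]'

```text
time: 8.67
eef_pos: [0.5341, -0.1026, 0.0378]
tcp_rot: [0.629, 0.777, -0.0, -0.0]
contact_force: [0.1, -0.2, -0.5]
opening: 0.585
finger_force: 31.8
```

Call:
step_arm --increments '[[[0,0,0],[0,0,0]],[[0,0,0],[0,0,0]],[[0,0,0],[0,0,0]],[[0,0,0],[0,0,0]],[[0,0,0],[0,0,0]],[[0,0,0],[0,0,0]]]' --fingers 1

```text
time: 9.17
eef_pos: [0.5341, -0.1026, 0.0379]
tcp_rot: [0.629, 0.777, 0.0, 0.0]
contact_force: [0.6, 0.4, -1.0]
opening: 1.005
finger_force: 0.0
```

Call:
step_arm --increments '[[[0,0,10],[0,0,0]],[[0,0,20],[0,0,0]],[[0,0,35],[0,0,0]],[[0,0,40],[0,0,0]],[[0,0,35],[0,0,0]],[[0,0,10],[0,0,0]],[[0,0,0],[0,0,0]],[[0,0,0],[0,0,0]]]'

```text
time: 9.83
eef_pos: [0.5341, -0.1026, 0.1883]
tcp_rot: [0.629, 0.777, 0.0, 0.001]
contact_force: [-0.4, -0.4, -0.3]
opening: 1.0
finger_force: 0.0
```

Call:
step_arm --increments '[[[4,-20,0],[0,0,0]],[[7,-35,0],[0,0,0]],[[6,-30,0],[0,0,0]],[[3,-13,0],[0,0,0]],[[0,0,0],[0,0,0]],[[0,0,0],[0,0,0]],[[0,0,0],[0,0,0]],[[0,0,0],[0,0,0]]]' --fingers -1

```text
time: 10.5
eef_pos: [0.5535, -0.1991, 0.1869]
tcp_rot: [0.629, 0.777, 0.0, -0.001]
contact_force: [0.1, -0.2, -0.1]
opening: -0.001
finger_force: 0.0
```

```bash
python3 - <<'E'
from h import *
P=pose("wrist");im=cams.read_camera("wrist");np.save("w4.npy",im)
s=readout.get_state();print(s["eef_pos"])
d=np.array([-.2035,.979,0]);x=np.array([.979,.2035,0]);o=np.array([.534,-.101,0])
def L(pts,col):cv2.polylines(im,[np.array([proj(P,p) for p in pts],int)],False,col,1)
for r,z in((.026,.087),(.038,.034)):
  L([o+[r*np.cos(t),r*np.sin(t),z] for t in np.linspace(0,6.28,60)],(255,0,0))
q=.017
for q in(.017,): L([o+d*(.151-q-a)+x*b+[0,0,.062] for a,b in((0,-.035),(.05,-.035),(.05,.035),(0,.035),(0,-.035))],(0,0,255))
cv2.imwrite("pics/w4.png",im[:,:,::-1])
E
```

```text
[ 0.55373604 -0.19922227  0.18734414]
```

View pics/w4.png

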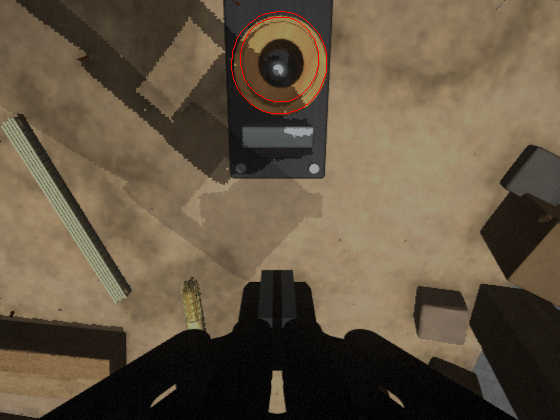

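The spool is seated on the spindle and its outline matches the prediction. Next I move the shut fingers behind the jaw.

Call:
step_arm --increments '[[[-4,20,0],[0,0,0]],[[-7,35,0],[0,0,0]],[[-8,39,0],[0,0,0]],[[-8,39,0],[0,0,0]],[[-8,39,0],[0,0,0]],[[-8,39,0],[0,0,0]],[[-7,35,0],[0,0,0]],[[-5,23.5,0],[0,0,0]]]'

```text
time: 11.22
eef_pos: [0.4975, 0.0725, 0.1881]
tcp_rot: [0.628, 0.778, 0.0, -0.0]
contact_force: [-0.8, -0.5, 0.7]
opening: -0.001
finger_force: 0.0
```

Call:
step_arm --increments '[[[0,0,0],[0,0,0]],[[0,0,-20],[0,0,0]],[[0,0,-35],[0,0,0]],[[0,0,-35],[0,0,0]],[[0,0,-20],[0,0,0]],[[0,0,0],[0,0,0]],[[0,0,0],[0,0,0]],[[0,0,0],[0,0,0]]]'

```text
time: 11.88
eef_pos: [0.5004, 0.0687, 0.0796]
tcp_rot: [0.629, 0.777, 0.001, 0.001]
contact_force: [0.7, -0.1, -0.6]
opening: 0.001
finger_force: 0.0
```

```bash
cat >> h.py <<'E'
d=np.array([-.2035,.979,0]);x=np.array([.979,.2035,0]);o=np.array([.534,-.101,0])
def cal(): 
    s=readout.get_state();p=np.array(s["eef_pos"])-o;return (p@x).round(4),(p@d).round(4),p[2].round(4),np.array(s["contact_force"])@d
E
python3 - <<'E'
from h import *
s=readout.get_state();print(cal(),s["eef_pos"],R.from_quat(s["tcp_rot"]).as_matrix()[:,1])
im=cams.read_camera("wrist");cv2.imwrite("pics/w5.png",im[:,:,::-1])
E
```

```text
(np.float64(0.0017), np.float64(0.173), np.float64(0.0796), np.float64(-0.24024113549257206)) [0.5004116  0.06870668 0.07960297] [0.97821927 0.20755517 0.00281124]
```

View pics/w5.png

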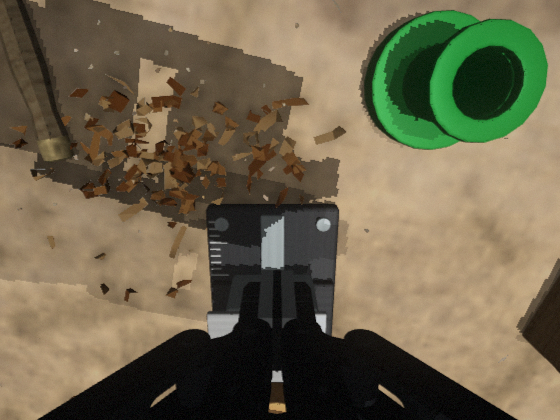

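Call:
step_arm --increments '[[[0,0,-20],[0,0,0]],[[0,0,-20],[0,0,0]],[[0,0,-10],[0,0,0]],[[0,0,0],[0,0,0]],[[1,-5,0],[0,0,0]],[[1,-5,0],[0,0,0]],[[0,0,0],[0,0,0]],[[0,0,0],[0,0,0]]]'

```text
time: 12.6
eef_pos: [0.5022, 0.0584, 0.0291]
tcp_rot: [0.63, 0.777, 0.001, 0.001]
contact_force: [0.2, 0.3, -1.1]
opening: -0.001
finger_force: 0.0
```

Call:
step_arm --increments '[[[0.8,-4,0],[0,0,0]],[[0.8,-4,0],[0,0,0]],[[0.6,-3,0],[0,0,0]],[[0.6,-3,0],[0,0,0]]]'

```text
time: 12.93
eef_pos: [0.504, 0.0445, 0.0279]
tcp_rot: [0.63, 0.777, 0.0, 0.0]
contact_force: [1.0, 0.0, 0.2]
opening: 0.002
finger_force: 0.0
```

Call:
step_arm --increments '[[[0.6,-3,0],[0,0,0]],[[0.6,-3,0],[0,0,0]],[[0.6,-3,0],[0,0,0]],[[0,0,0],[0,0,0]]]'

```text
time: 13.27
eef_pos: [0.5054, 0.0372, 0.0278]
tcp_rot: [0.63, 0.776, 0.001, -0.002]
contact_force: [-1.2, 6.8, 1.6]
opening: 0.003
finger_force: 2.9
```

```bash
python3 -c "
from h import *
print(cal())"
```

```text
(np.float64(0.0001), np.float64(0.1412), np.float64(0.0278), np.float64(6.874262696374487))
```

Call:
step_arm --increments '[[[0.6,-3,0],[0,0,0]],[[0.6,-3,0],[0,0,0]],[[0.6,-3,0],[0,0,0]],[[0.6,-3,0],[0,0,0]],[[0.6,-3,0],[0,0,0]],[[0.6,-3,0],[0,0,0]],[[0,0,0],[0,0,0]],[[0,0,0],[0,0,0]]]'

```text
time: 13.93
eef_pos: [0.509, 0.02, 0.0278]
tcp_rot: [0.63, 0.777, 0.002, -0.002]
contact_force: [-0.1, 8.4, 2.7]
opening: -0.0
finger_force: 3.8
```

Call:
step_arm --increments '[[[0.6,-3,0],[0,0,0]],[[0.6,-3,0],[0,0,0]],[[0.6,-3,0],[0,0,0]],[[0.6,-3,0],[0,0,0]],[[0.6,-3,0],[0,0,0]],[[0,0,0],[0,0,0]],[[0,0,0],[0,0,0]],[[0,0,0],[0,0,0]]]'

```text
time: 14.6
eef_pos: [0.5121, 0.005, 0.0278]
tcp_rot: [0.63, 0.777, 0.002, -0.002]
contact_force: [-0.0, 6.7, 0.9]
opening: 0.002
finger_force: 3.8
```

```bash
python3 -c "
from h import *
print(cal())"
```

```text
(np.float64(0.0001), np.float64(0.1082), np.float64(0.0278), np.float64(6.551803255943778))
```

Call:
step_arm --increments '[[[0.4,-2,0],[0,0,0]],[[0.4,-2,0],[0,0,0]],[[0.4,-2,0],[0,0,0]],[[0.4,-2,0],[0,0,0]],[[0,0,0],[0,0,0]],[[0,0,0],[0,0,0]],[[0,0,0],[0,0,0]]]'

```text
time: 15.18
eef_pos: [0.5137, -0.0026, 0.0278]
tcp_rot: [0.63, 0.776, 0.002, -0.002]
contact_force: [0.3, 9.8, 2.5]
opening: 0.003
finger_force: 4.4
```

```bash
python3 -c "
from h import *
print(cal())"
```

```text
(np.float64(0.0001), np.float64(0.1005), np.float64(0.0278), np.float64(9.510957847416853))
```

Call:
step_arm --increments '[[[-1,5,0],[0,0,0]],[[-4,20,0],[0,0,0]],[[-3,15,10],[0,0,0]],[[0,0,35],[0,0,0]],[[0,0,40],[0,0,0]],[[0,0,40],[0,0,0]],[[0,0,35],[0,0,0]],[[0,0,0],[0,0,0]]]'

```text
time: 15.85
eef_pos: [0.5108, 0.0341, 0.1971]
tcp_rot: [0.629, 0.777, 0.004, 0.007]
contact_force: [0.9, -0.7, 0.0]
opening: -0.001
finger_force: 0.0
```

Call:
step_arm --increments '[[[5,-25,0],[0,0,0]],[[8,-39,0],[0,0,0]],[[8,-39,0],[0,0,0]],[[6,-28,0],[0,0,0]],[[0,0,0],[0,0,0]],[[0,0,0],[0,0,0]],[[0,0,0],[0,0,0]],[[0,0,0],[0,0,0]]]'

```text
time: 16.52
eef_pos: [0.5324, -0.095, 0.1874]
tcp_rot: [0.629, 0.777, -0.0, -0.0]
contact_force: [0.4, 0.3, -0.7]
opening: -0.0
finger_force: 0.0
```

```bash
python3 - <<'E'
from h import *
P=pose("wrist");print(cal());im=cams.read_camera("wrist");np.save("w6.npy",im)
pts=[proj(P,o+d*a+x*b+[0,0,.062]) for a in(.05,.11) for b in(-.04,.04)]
print(pts)
u=np.array(pts);u0,v0=np.maximum(u.min(0).astype(int)-15,0);u1,v1=u.max(0).astype(int)+25;print(u0,v0,u1,v1)
c=im[v0:v1,u0:u1];k=min(780/c.shape[1],580/c.shape[0]);print(k)
cv2.imwrite("pics/w6.png",cv2.resize(c[:,:,::-1],None,fx=k,fy=k,interpolation=cv2.INTER_CUBIC))
E
```

```text
(np.float64(-0.0003), np.float64(0.0062), np.float64(0.1874), np.float64(0.21681280780380627))
[(np.float64(226.78471611129132), np.float64(140.27304255870757)), (np.float64(329.4940952541102), np.float64(140.8519080509538)), (np.float64(223.57416866752138), np.float64(56.85282714712923)), (np.float64(333.81275822485026), np.float64(57.50128822518272))]
208 41 358 165
4.67741935483871
```

View pics/w6.png

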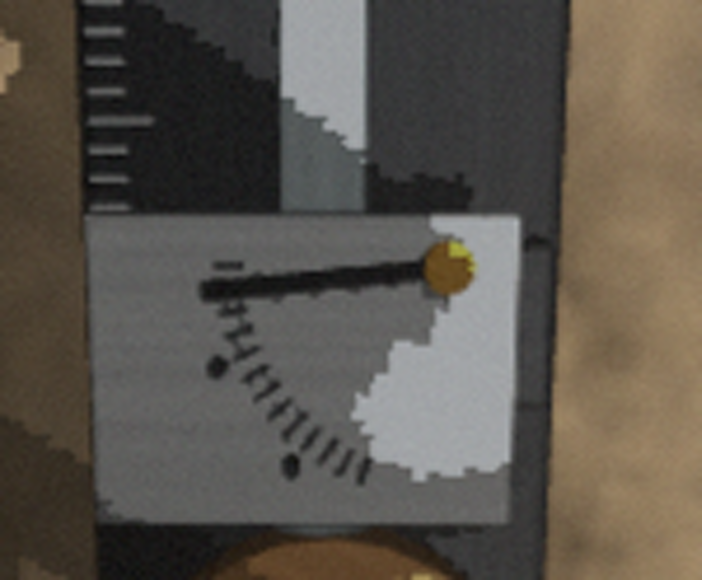

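The crop shows the pointer at about 0.1 rad: hub at (448,267), tip at (212,290), on the second tick. The feeler is pressed about 1 mm, so about 5.5 mm more is needed.

Call:
step_arm --increments '[[[-6,28,0],[0,0,0]],[[-8,39,0],[0,0,0]],[[-8,39,0],[0,0,0]],[[-5,25,0],[0,0,0]],[[0,0,-20],[0,0,0]],[[0,0,-40],[0,0,0]],[[0,0,-40],[0,0,0]],[[0,0,-20],[0,0,0]]]'

```text
time: 17.23
eef_pos: [0.5024, 0.0368, 0.0636]
tcp_rot: [0.628, 0.778, -0.002, -0.002]
contact_force: [-0.8, 0.1, -0.9]
opening: 0.002
finger_force: 0.0
```

Call:
step_arm --increments '[[[0,0,-20],[0,0,0]],[[0,0,-12],[0,0,0]],[[0,0,-5],[0,0,0]],[[0,0,0],[0,0,0]],[[0,0,0],[0,0,0]],[[0,0,0],[0,0,0]]]'

```text
time: 17.73
eef_pos: [0.5072, 0.0349, 0.0325]
tcp_rot: [0.629, 0.777, 0.001, 0.001]
contact_force: [-0.4, 0.1, 0.9]
opening: -0.0
finger_force: 0.0
```

```bash
python3 -c "
from h import *
print(cal())"
```

```text
(np.float64(0.0015), np.float64(0.1385), np.float64(0.0325), np.float64(0.14402083326111395))
```

Call:
step_arm --increments '[[[1.4,-7,0],[0,0,0]],[[1.4,-7,0],[0,0,0]],[[1.4,-7,0],[0,0,0]],[[1.2,-6,0],[0,0,0]],[[0.8,-4,0],[0,0,0]],[[0.6,-3,0],[0,0,0]],[[0,0,0],[0,0,0]],[[0,0,0],[0,0,0]]]'

```text
time: 18.4
eef_pos: [0.5126, 0.0007, 0.0307]
tcp_rot: [0.63, 0.777, -0.0, -0.0]
contact_force: [0.5, -0.4, 0.0]
opening: 0.001
finger_force: 0.0
```

Call:
step_arm --increments '[[[0.4,-2,0],[0,0,0]],[[0.3,-1.5,0],[0,0,0]],[[0.3,-1.5,0],[0,0,0]],[[0.2,-1,0],[0,0,0]],[[0.2,-1,0],[0,0,0]],[[0,0,0],[0,0,0]],[[0,0,0],[0,0,0]]]'

```text
time: 18.98
eef_pos: [0.5134, -0.0034, 0.0308]
tcp_rot: [0.63, 0.777, 0.002, -0.002]
contact_force: [-0.8, 9.2, 1.8]
opening: -0.005
finger_force: 4.3
```

```bash
python3 -c "
from h import *
print(cal())"
```

```text
(np.float64(-0.0003), np.float64(0.0997), np.float64(0.0308), np.float64(9.130835523200068))
```

Now at 0.0997 with a 9 N push; I want about 0.095.

Call:
step_arm --increments '[[[0.2,-1.2,0],[0,0,0]],[[0.2,-1.2,0],[0,0,0]],[[0.2,-1.2,0],[0,0,0]],[[0.2,-1,0],[0,0,0]],[[0,0,0],[0,0,0]],[[0,0,0],[0,0,0]],[[0,0,0],[0,0,0]]]'

```text
time: 19.57
eef_pos: [0.5143, -0.0078, 0.0308]
tcp_rot: [0.63, 0.777, 0.002, -0.002]
contact_force: [0.7, 9.4, 3.2]
opening: -0.001
finger_force: 4.7
```

```bash
python3 -c "
from h import *
print(cal())"
```

```text
(np.float64(-0.0003), np.float64(0.0953), np.float64(0.0308), np.float64(9.051400765460956))
```

Call:
step_arm --increments '[[[-1,5,0],[0,0,0]],[[-4,20,0],[0,0,0]],[[-3,15,10],[0,0,0]],[[0,0,35],[0,0,0]],[[0,0,40],[0,0,0]],[[0,0,40],[0,0,0]],[[0,0,32],[0,0,0]],[[0,0,0],[0,0,0]]]'

```text
time: 20.23
eef_pos: [0.5116, 0.0287, 0.1967]
tcp_rot: [0.629, 0.777, 0.004, 0.007]
contact_force: [1.4, -0.9, -0.0]
opening: -0.002
finger_force: 0.0
```

Call:
step_arm --increments '[[[5,-25,0],[0,0,0]],[[8,-39,0],[0,0,0]],[[8,-39,0],[0,0,0]],[[5,-25,0],[0,0,0]],[[0,0,0],[0,0,0]],[[0,0,0],[0,0,0]],[[0,0,0],[0,0,0]],[[0,0,0],[0,0,0]]]'

```text
time: 20.9
eef_pos: [0.5324, -0.0976, 0.1873]
tcp_rot: [0.629, 0.777, -0.0, -0.0]
contact_force: [-0.1, -0.3, -0.4]
opening: 0.003
finger_force: 0.0
```

```bash
python3 - <<'E'
from h import *
P=pose("wrist");print(cal());im=cams.read_camera("wrist");np.save("w7.npy",im)
c=im[40:270,190:365]
cv2.imwrite("pics/w7.png",cv2.resize(c[:,:,::-1],None,fx=2.6,fy=2.6,interpolation=cv2.INTER_CUBIC))
E
```

```text
(np.float64(-0.0008), np.float64(0.0036), np.float64(0.1873), np.float64(-0.27506666786438355))
```

View pics/w7.png

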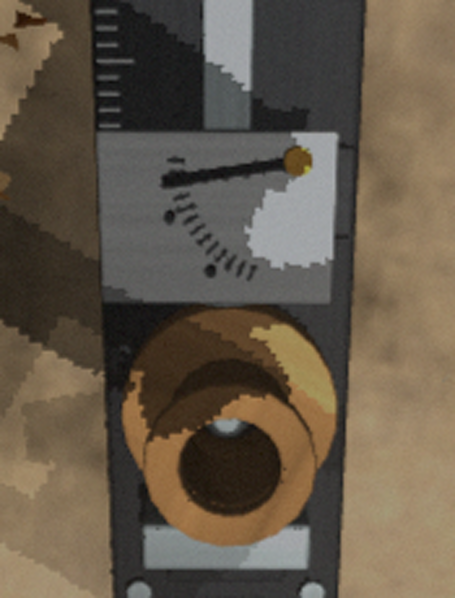

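The pointer is at about 0.15 rad (hub (298,161), tip (166,181)), so the spool was sliding rather than pressing the feeler. Its rim centre is near crop (231,465). I'll work out the remaining gap and set up a pointer measure by script, calibrated on this picture.

```bash
cat >> h.py <<'E'
def pointer(im,P,back):
    # warp the dial plane (z=.064) to a 10 px/mm plan: columns caliper x -35..35, rows from back edge to 50 mm in front
    src=np.float32([proj(P,o+d*(back-a)+x*b+[0,0,.064]) for a,b in((-.005,-.035),(-.005,.035),(.05,.035),(.05,-.035))])
    H=cv2.getPerspectiveTransform(src,np.float32([[0,0],[700,0],[700,550],[0,550]]))
    return cv2.warpPerspective(im,H,(700,550),flags=cv2.INTER_CUBIC)
def angle(w):
    hsv=cv2.cvtColor(w,cv2.COLOR_RGB2HSV)
    m=((hsv[:,:,1]>140)&(hsv[:,:,2]>80)&(hsv[:,:,0]>10)&(hsv[:,:,0]<35));ys,xs=np.nonzero(m[:350,350:]);h=np.array([np.median(xs)+350,np.median(ys)])
    g=cv2.GaussianBlur(w.max(2),(0,0),5).astype(float)
    A=np.arange(-.15,1.3,.01);r=np.arange(50,250)   # dark ray 5..25 mm from the hub
    val=[cv2.remap(g.astype(np.float32),np.float32([h[0]-r*np.cos(a)]),np.float32([h[1]+r*np.sin(a)]),1).mean() for a in A]
    i=int(np.argmin(val));return A[i],val[i],np.median(val),h
E
python3 - <<'E'
from h import *
P=pose("wrist")
e=lambda u,v,z:((cast(P,190+u/2.6,40+v/2.6,z)-o)@x,(cast(P,190+u/2.6,40+v/2.6,z)-o)@d)
print("rim",e(231,465,.087),"rim front",e(231,546,.087),"rimL",e(145,465,.087),"rimR",e(317,465,.087))
print("dial back",e(218,131,.062),"front",e(218,303,.062),"anvil face(top z.042)",e(226,525,.042),e(226,570,.042))
im=np.load("w7.npy");print(angle(pointer(im,P,e(218,131,.062)[1])))
E
```

```text
rim (np.float64(0.00045387382389205737), np.float64(-0.00823282129436709)) rim front (np.float64(0.0006575818008338637), np.float64(-0.03436077729105996)) rimL (np.float64(-0.024831373943955317), np.float64(-0.00838821959874436)) rimR (np.float64(0.025736442967339932), np.float64(-0.008077439452303893))
dial back (np.float64(-0.003880402208913358), np.float64(0.08463123051852829)) front (np.float64(-0.0037135990932842247), np.float64(0.034999260112510325)) anvil face(top z.042) (np.float64(-0.0007846055888026728), np.float64(-0.04719863618491156)) (np.float64(-0.0006779213541245296), np.float64(-0.06471521109650458))
(np.float64(0.15000000000000027), np.float32(24.62333), np.float32(98.63744), array([538., 128.]))
```

The script reads 0.15, matching my eye, and the spool is within about 1 mm of the anvil. I'll push about 4.7 mm more, to TCP y of about 0.0906.

Call:
step_arm --increments '[[[-6,28,0],[0,0,0]],[[-8,39,0],[0,0,0]],[[-8,39,0],[0,0,0]],[[-5,25,0],[0,0,0]],[[0,0,-20],[0,0,0]],[[0,0,-40],[0,0,0]],[[0,0,-40],[0,0,0]],[[0,0,-20],[0,0,0]]]'

```text
time: 21.62
eef_pos: [0.5025, 0.0342, 0.0636]
tcp_rot: [0.628, 0.778, -0.002, -0.002]
contact_force: [-0.7, 0.7, -0.4]
opening: -0.001
finger_force: 0.0
```

Call:
step_arm --increments '[[[0,0,-20],[0,0,0]],[[0,0,-12],[0,0,0]],[[0,0,-5],[0,0,0]],[[0,0,0],[0,0,0]],[[0,0,0],[0,0,0]],[[0,0,0],[0,0,0]]]'

```text
time: 22.12
eef_pos: [0.5073, 0.0322, 0.0325]
tcp_rot: [0.629, 0.777, 0.001, 0.001]
contact_force: [0.9, -0.3, -0.4]
opening: -0.003
finger_force: 0.0
```

Call:
step_arm --increments '[[[1.4,-7,0],[0,0,0]],[[1.4,-7,0],[0,0,0]],[[1.4,-7,0],[0,0,0]],[[1.2,-6,0],[0,0,0]],[[0.8,-4,0],[0,0,0]],[[0.6,-3,0],[0,0,0]],[[0,0,0],[0,0,0]],[[0,0,0],[0,0,0]]]'

```text
time: 22.78
eef_pos: [0.5126, -0.0019, 0.0307]
tcp_rot: [0.63, 0.777, -0.0, -0.0]
contact_force: [-0.2, 0.3, -0.2]
opening: -0.002
finger_force: 0.0
```

```bash
python3 -c "
from h import *
print(cal())"
```

```text
(np.float64(-0.0008), np.float64(0.1014), np.float64(0.0307), np.float64(0.2846744866637002))
```

Call:
step_arm --increments '[[[0.4,-2,0],[0,0,0]],[[0.4,-2,0],[0,0,0]],[[0.4,-2,0],[0,0,0]],[[0.4,-2,0],[0,0,0]],[[0.3,-1.5,0],[0,0,0]],[[0,0,0],[0,0,0]],[[0,0,0],[0,0,0]]]'

```text
time: 23.37
eef_pos: [0.514, -0.0088, 0.0308]
tcp_rot: [0.63, 0.777, 0.002, -0.002]
contact_force: [-1.1, 8.0, 3.3]
opening: 0.002
finger_force: 4.1
```

```bash
python3 -c "
from h import *
print(cal())"
```

```text
(np.float64(-0.0008), np.float64(0.0944), np.float64(0.0308), np.float64(8.099206666046808))
```

Call:
step_arm --increments '[[[0.2,-1,0],[0,0,0]],[[0.2,-1,0],[0,0,0]],[[0.2,-1,0],[0,0,0]],[[0.2,-1,0],[0,0,0]],[[0,0,0],[0,0,0]],[[0,0,0],[0,0,0]],[[0,0,0],[0,0,0]]]'

```text
time: 23.95
eef_pos: [0.5147, -0.0118, 0.0308]
tcp_rot: [0.63, 0.776, 0.002, -0.003]
contact_force: [-0.8, 11.2, 2.8]
opening: -0.001
finger_force: 5.6
```

```bash
python3 -c "
from h import *
print(cal())"
```

```text
(np.float64(-0.0008), np.float64(0.0913), np.float64(0.0308), np.float64(11.114357974321718))
```

Call:
step_arm --increments '[[[-1,5,0],[0,0,0]],[[-4,20,0],[0,0,0]],[[-3,15,10],[0,0,0]],[[0,0,35],[0,0,0]],[[0,0,40],[0,0,0]],[[0,0,40],[0,0,0]],[[0,0,32],[0,0,0]],[[0,0,0],[0,0,0]]]'

```text
time: 24.62
eef_pos: [0.5121, 0.0241, 0.1967]
tcp_rot: [0.629, 0.777, 0.004, 0.007]
contact_force: [0.8, 0.1, 1.4]
opening: 0.002
finger_force: 0.0
```

Call:
step_arm --increments '[[[5,-25,0],[0,0,0]],[[8,-39,0],[0,0,0]],[[8,-39,0],[0,0,0]],[[5,-25,0],[0,0,0]],[[0,0,0],[0,0,0]],[[0,0,0],[0,0,0]],[[0,0,0],[0,0,0]],[[0,0,0],[0,0,0]]]'

```text
time: 25.28
eef_pos: [0.5329, -0.1021, 0.1873]
tcp_rot: [0.629, 0.777, -0.0, -0.0]
contact_force: [0.2, 0.1, 0.2]
opening: -0.0
finger_force: 0.0
```

```bash
python3 - <<'E'
from h import *
P=pose("wrist");c=cal();print(c);im=cams.read_camera("wrist");np.save("w8.npy",im)
w=pointer(im,P,.080);print(angle(w))
w6=np.load("w6.npy")
E
```

```text
(np.float64(-0.0013), np.float64(-0.0009), np.float64(0.1873), np.float64(0.009835574319006135))
(np.float64(0.5400000000000006), np.float32(25.134262), np.float32(97.27087), array([537., 122.]))
```

The pointer reads 0.54 rad, well between its pins. The last 4 mm of push gave 3.9 mm of feeler press, so the spool bears on the anvil with about 2.7 N. The arm is clear, so I hand it in.

```bash
python3 -c "
from plant import sign_off
print(sign_off())"
```

```text
the job is handed in; nothing more can be done
None
```

The spool stands on the caliper's spindle with the jaw closed on it against the anvil, the pointer read 0.54 rad (between the pins), the arm is clear, and the job was handed in after about 25 s of robot time; the sign-off returned no verdict.

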